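Fill the counterweight tube through the funnel

TASK

Push the bamboo drawer fully home against its stop, so that the clear tube stands under the orange funnel; then use the scoop with the blue handle to tip all four brass counterweights through the funnel into the tube, without touching the weights with the gripper. Then set the empty scoop down flat in the middle of its blue coaster again and let go, with the drawer still home and the headshells, gauge and brush left where they lie.

Things in the scene. Friction and masses are not known exactly. Their poses are not given: they have to be found in the camera images.
- drawer (a joint): How far the bamboo drawer is pulled out (along the station frame's -x), in m: 0 = fully home against its stop (the tube exactly under the funnel), at most 0.09. It slides stiffly (about 2 N) and stays where it is left.
- station: Fixed bamboo organiser base, 180 x 210 mm; origin on the desk under the funnel's axis. Its -x is where the drawer is pulled out, +x sends it home. Two steel posts, 89 mm left and right of the axis and 150 mm high, hold the orange funnel, which overhangs the drawer's tab: tilt the gripper to reach the tab.
- funnel_mouth (a point): Centre of the fixed orange funnel's rim, 180 mm above the desk; rim 144 mm across outside, 138 mm inside. A cone leads down to a stem of 50 mm inner diameter, whose end is 102 mm above the desk.
- drawer_tab (a point): Middle of the outer face (facing station -x, away from the tube) of the drawer's upright wooden tab, 45 mm above the desk; moves with the drawer. Tab: 12 mm thick along the slide, 50 wide, from 17 to 62 mm above the desk. The tube's axis is 91 mm behind this face.
- tube_floor (a point): Centre of the inner floor of the clear acrylic tube that stands fixed on the drawer: inner diameter 60 mm, outer 66 mm, 76 mm deep inside, rim 97 mm above the desk (5 mm below the funnel's stem end).
- coaster: Fixed round blue ceramic coaster, diameter 110 mm, 8 mm thick; origin at the centre of its underside on the desk.
- scoop: White plastic open-fronted scoop, 110 mm long, 60 wide, side walls 36 high and 3 thick, floor 4 thick, 0.15 kg empty; stands flat on the coaster. Origin: centre of its underside; +x to the open front lip, z up. At its back a blue upright plate handle: 12 mm thick along x, 50 wide along y, 36 to 88 mm above the underside, mid-plane at x = -49 mm.
- scoop_grip (a point): Point in the middle of the scoop's plate handle, at (-49, 0, 70) mm in the scoop's frame; pinch it here across its 12 mm thickness, along the scoop's x.
- scoop_lip (a point): Middle of the scoop's open front edge, on the floor's upper face, at (55, 0, 4) mm in the scoop's frame.
- weight1: Centre of a brass tonearm counterweight, a plain cylinder 22 mm in diameter and 16 mm high, 30 to 65 g; it starts standing in the scoop.
- weight2: Centre of a brass tonearm counterweight, a plain cylinder 22 mm in diameter and 16 mm high, 30 to 65 g; it starts standing in the scoop.
- weight3: Centre of a brass tonearm counterweight, a plain cylinder 22 mm in diameter and 16 mm high, 30 to 65 g; it starts standing in the scoop.
- weight4: Centre of a brass tonearm counterweight, a plain cylinder 22 mm in diameter and 16 mm high, 30 to 65 g; it starts standing in the scoop.
- headshell_red: Red plastic headshell, about 75 mm long and 20 mm high, loose on the desk; a bystander. Origin at the centre of its underside.
- headshell_black: Black plastic headshell, about 75 mm long and 20 mm high, loose on the desk; a bystander. Origin at the centre of its underside.
- gauge: Steel balance-beam gauge, beam 130 mm long, 36 mm high, loose on the desk; a bystander. Origin under its base.
- brush: Small brush, 130 mm long, lying loose on the desk; a bystander.

How it is judged:
On the way, in this order (a step that is already met when the one before it is completed fails the run):
1. the drawer is fully home (within 5 mm of its stop) (value of joint drawer below 0.005 m), for 0.2 s.
2. all four weights lie in the tube, the drawer still home (horizontal distance between each of weight1, weight2, weight3, weight4 and tube_floor below 0.03 m and z of weight1 in the frame of tube_floor between 0 and 0.074 m and z of weight2 in the frame of tube_floor between 0 and 0.074 m and z of weight3 in the frame of tube_floor between 0 and 0.074 m and z of weight4 in the frame of tube_floor between 0 and 0.074 m and value of joint drawer below 0.005 m), for 0.2 s.
At the end, for the whole second after the job is handed in: All four weights lie inside the tube below its rim, the drawer is within 5 mm of fully home, and the scoop stands released and still on the coaster, upright within 6 degrees, its middle within 30 mm of the coaster's middle (all of step 2 and horizontal distance between scoop and coaster below 0.03 m and z of scoop in the frame of coaster between 0.004 and 0.013 m and angle between scoop's own z axis and vertical below 0.1 rad and linear speed of scoop below 0.02 m/s); the robot touches nothing.
It fails at once if the gripper touches a weight (over 0.5 N) (contact force between the fingers and weight1 above 0.5 N or contact force between the fingers and weight2 above 0.5 N or contact force between the fingers and weight3 above 0.5 N or contact force between the fingers and weight4 above 0.5 N).
It fails at once if a headshell, the gauge or the brush is moved by more than 20 mm (distance of any of headshell_red, headshell_black, gauge, brush from where it was at the start of the episode above 0.02 m).
It also fails if it takes over 72 s, if anything falls off the work surface, if the arm or the gripper's body presses on something with over 40 N, if the wrist force passes 120 N, or if a joint passes its speed limit or range.

ROBOT

A 6-joint arm with a two-finger parallel gripper is mounted at the origin on the work surface. World frame = base frame: x ahead of the robot, y to its left, z up, the work surface at z = 0. Lengths are in m, angles in rad, forces in N, time in s.
With the tool pointing down it reaches from about 0.375 to 0.9 m from the base axis. Payload 3.1 kg.
Tool frame: the origin (TCP) lies between the finger pads; the fingertips stand robot.tip_extent ahead of it and the grasp point (between the pads) lies 3 mm ahead of it (robot.tip_extent is the distance from the TCP to the fingertips, in m); z points along the fingers, x is the direction in which the jaws open and shut, and the axes are right-handed (so a half turn about z gives the same grasp; the last joint's range is limited). The gripper opens to 87 mm and grips with 3 to 60 N. Pads are 19 mm wide; open, the fingers measure 117 mm over their backs; the gripper's body (75 mm by 190 mm) begins 51 mm behind the grasp point.
Start: joints at [-0.178, 0.527, 1.433, -0, 1.181, -0.178], TCP at [0.625, 0, 0.245] pointing down, gripper open.
Joint ranges: [-3.08, 3.08], [-0.75, 2.2], [0.22, 2.44], [-1.43, 4.57], [0, 2.65], [-2.85, 2.85]. Speed limits (rad/s): [2.79, 2.79, 3.14, 3.14, 3.14, 3.14].

INTERFACE

Orientations are given as a unit quaternion [x, y, z, w].
In Python, from rig import robot, cams gives the robot as it stands.
- The arm moves only by the tool carry_out, never from a script. Its argument "steps" is a list of rows, each a list of 3 entries, a list of its own where there are three numbers: the shift along the world's x, y, z in cm, then the turn about the world's z in degrees, then the closure, from 0 (fully open) to 1 (shut). In form: [[[dx, dy, dz], spin, fingers], ...]. A call has 1 to 10 rows; each row shifts and turns the pose as measured when the row begins; what a row does not reach is not made up. A row lasts 1/10 s, in which the tool goes at most 50 mm and 8.59 degrees, less where a joint would pass 70% of its speed; a pose out of reach is approached as far as the arm can. A call with a gripper value outside its range is refused whole. The fingers move at their own pace and stop on an object; "squeeze" is the grip in N (left out, the last holds). Time passes only in rows, so rows that do not move let the fingers close. It gives the time, the measured TCP pose, the force and the opening at its end, in the units of the state.
- robot.get_obs(): the state, without advancing time (a new reading comes with each control period).
- cams.camera(name): name is "scene" or "side" or "wrist"; returns a dict with "pixels" (384x512x3 uint8, red, green, blue), "fx", "fy", "cx", "cy" (pixels), "eye" and "rotation" of the camera in the world. Camera axes: x right, y up, looking along -z (the intrinsics and any distortion apply to the point x, -y, -z); pixel columns grow to the right and rows downward; lengths in m; the calibration is good to about 2 mm. A picture is of the moment at which its call begins. There is no depth.
- robot.hand_in(): hands the job in, once; it reports no verdict.
The state is a dict: "time": time; "q": joint angles; "joint_velocities": joint speeds; "joint_torque": joint torques, N m; "position": TCP position; "tool_rot": TCP orientation; "ft_force": force on the tool from outside, world axes, zero at the start; "moment": the same for the moment, N m; "grip_width": finger opening in m.
Only numpy, scipy, OpenCV 4.12 (cv2) and the standard library are available. Lean on these libraries where they do the work, as an engineer would, in place of code of your own. Each camera call takes 0.05 s, during which the arm holds its last target. There are 200 camera calls.

## Working session

There is one attempt and no reset: what is moved stays moved. The work goes in short steps, Python scripts to look and compute and a tool call to move; the robot and the scene stay as the last step left them, time stands still between calls to the robot, and variables do not carry over. Pictures are saved under pics/ and viewed, about 8 in all and at most 12, crops included, and the job is handed in when it is done.

Besides the shell and the picture viewer there is one more tool, called after "Emit:" as name(argument=value, ...) on one line, values as JSON. carry_out: Moves the arm, as the interface text tells. Its arguments: {"type":"object","properties":{"steps":{"type":"array"},"squeeze":{"type":"number"}},"required":["steps"]}

```bash
ls; mkdir -p pics; python3 - <<'E'
from rig import robot,cams
import cv2
for n in("scene","side"):
    c=cams.camera(n); cv2.imwrite(f"pics/{n}0.png",c["pixels"][...,::-1]); print(n,c["fx"],c["eye"],c["rotation"],[k for k in c])
o=robot.get_obs(); print(o, robot.tip_extent)
E
```

```text
pics
scene 405.37453665757846 [ 0.9265527  -0.53407456  0.94463517] [0.33827805 0.11290894 0.27865536 0.89172345] ['pixels', 'fx', 'fy', 'cx', 'cy', 'eye', 'rotation']
side 386.48815135274106 [-0.01572347  0.98750239  0.74732932] [-0.12775768  0.48116972  0.83471658 -0.23537609] ['pixels', 'fx', 'fy', 'cx', 'cy', 'eye', 'rotation']
{'time': 0.1, 'q': array([-1.78473617e-01,  5.28340207e-01,  1.43377403e+00, -9.46841186e-06,
        1.18139246e+00, -1.78517017e-01]), 'joint_velocities': array([ 1.02514875e-05, -8.87287551e-04, -4.05603681e-03,  2.41989582e-05,
       -6.10282794e-05, -2.68351300e-03]), 'joint_torque': array([-3.02360622e-04, -4.40987206e+01, -1.77151054e+01,  6.34850166e-02,
        5.34114777e-02, -3.85449334e-05]), 'position': array([6.24385576e-01, 1.54267591e-04, 2.43689761e-01]), 'tool_rot': array([ 9.99999542e-01,  2.35015369e-05, -9.42593248e-04, -1.65609639e-04]), 'ft_force': array([ 0.86215346,  0.3224886 , -0.39203401]), 'moment': array([0.00858116, 0.0346496 , 0.01904184]), 'grip_width': 0.08668997838757656} 0.022
```

View pics/scene0.png

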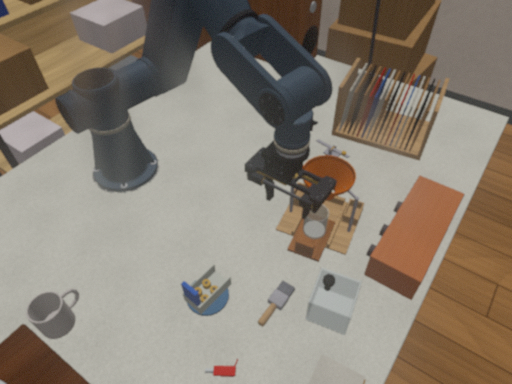

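View pics/side0.png

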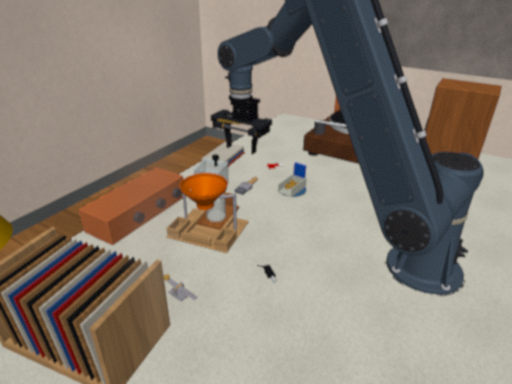

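```bash
cat > h.py <<'E'
import numpy as np, cv2
from scipy.spatial.transform import Rotation as R
from rig import robot,cams
def snap(n,f=None):
    c=cams.camera(n)
    if f: cv2.imwrite("pics/"+f,c["pixels"][...,::-1])
    c["hsv"]=cv2.cvtColor(c["pixels"],cv2.COLOR_RGB2HSV)
    r=np.array(c["rotation"],float); c["R"]=r if r.shape==(3,3) else R.from_quat(r).as_matrix()
    return c
def ray(c,uv):
    uv=np.atleast_2d(np.asarray(uv,float))
    d=np.c_[(uv[:,0]-c["cx"])/c["fx"],-(uv[:,1]-c["cy"])/c["fy"],-np.ones(len(uv))]
    return d@c["R"].T
def plane(c,uv,z):
    d=ray(c,uv); e=np.array(c["eye"]); return e+d*((z-e[2])/d[:,2])[:,None]
def proj(c,p):
    q=(np.atleast_2d(p)-np.array(c["eye"]))@c["R"]
    return np.c_[c["cx"]+c["fx"]*q[:,0]/-q[:,2], c["cy"]-c["fy"]*q[:,1]/-q[:,2]]
def tri(c1,u1,c2,u2):
    e1,e2=np.array(c1["eye"]),np.array(c2["eye"]);d1,d2=ray(c1,u1)[0],ray(c2,u2)[0]
    s=np.linalg.lstsq(np.c_[d1,-d2],e2-e1,rcond=None)[0]
    a,b=e1+s[0]*d1,e2+s[1]*d2; return (a+b)/2,np.linalg.norm(a-b)
def mask(c,lo,hi,roi=None):
    m=cv2.inRange(c["hsv"],np.array(lo),np.array(hi))
    if roi: k=np.zeros_like(m);x0,y0,x1,y1=roi;k[y0:y1,x0:x1]=255;m&=k
    return m
def big(m):
    cs=cv2.findContours(m,cv2.RETR_EXTERNAL,cv2.CHAIN_APPROX_NONE)[0]
    return max(cs,key=cv2.contourArea)
E
python3 - <<'E'
from h import *
S=snap("scene");T=snap("side")
ors=[]
for c,roi in((S,(290,140,370,210)),(T,(170,165,240,215))):
    k=big(mask(c,(5,180,120),(15,255,255),roi));e=cv2.fitEllipse(k);print("funnel",e, cv2.boundingRect(k))
    ors.append(k[:,0])
p=plane(S,ors[0],.18); (x,y),r=cv2.minEnclosingCircle(p[:,:2].astype(np.float32));print("rim scene",x,y,r)
b=mask(S,(95,60,40),(125,255,255),(170,255,245,325));k=big(b);print(cv2.boundingRect(k))
p=plane(S,k[:,0],.008);print("blue",p[:,:2].min(0),p[:,:2].max(0))
def up(c,x0,y0,x1,y1,f): return cv2.resize(c["pixels"][y0:y1,x0:x1,::-1],(int((x1-x0)*f),int((y1-y0)*f)),interpolation=cv2.INTER_CUBIC)
a=up(S,165,250,245,325,5);d=up(S,270,140,370,265,4);a=cv2.copyMakeBorder(a,0,d.shape[0]-a.shape[0],0,0,0)
cv2.imwrite("pics/crop1.png",np.hstack([a,d]))
E
```

```text
funnel ((342.1211242675781, 178.84686279296875), (19.734466552734375, 26.262115478515625), 177.87091064453125) (331, 163, 23, 31)
funnel ((202.8863525390625, 186.1304931640625), (24.861894607543945, 46.69035339355469), 86.62205505371094) (179, 174, 48, 26)
rim scene 0.663654625415802 0.19176292419433594 0.05634007602930069
(202, 290, 26, 25)
blue [ 0.5455457  -0.25273549] [ 0.5763466  -0.16585644]
```

View pics/crop1.png

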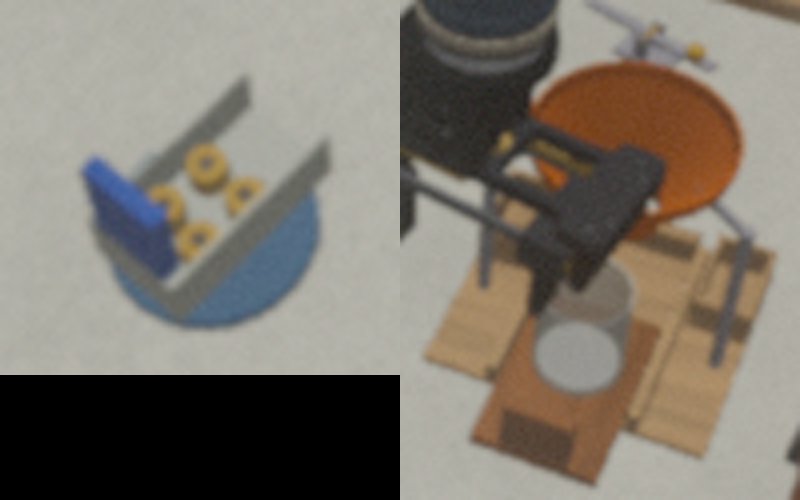

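Emit:
carry_out(steps=[[[-1,-4,2],0,0],[[-1,-4,2],0,0],[[-1,-4,1],0,0],[[-1,-4,1],0,0],[[-1,-4,0],0,0],[[0,0,0],0,0]])

```text
time: 0.8
position: [0.5715, -0.2047, 0.3042]
tool_rot: [1.0, 0.003, -0.002, 0.0]
ft_force: [0.4, 0.8, 0.6]
grip_width: 0.0872
```

```bash
python3 - <<'E'
from h import *
S=snap("scene");T=snap("side");W=snap("wrist","w1.png")
print(W["eye"],W["rotation"],W["fx"])
P=[]
for c,roi in((S,(290,130,380,210)),(T,(170,165,240,215))):
    k=big(mask(c,(3,150,80),(18,255,255),roi));print(cv2.boundingRect(k));P.append(k[:,0])
for c,k in((S,P[0]),(T,P[1])):
    p=plane(c,k,.18); (x,y),r=cv2.minEnclosingCircle(p[:,:2].astype(np.float32));print("rim",x,y,r)
up=lambda c,x0,y0,x1,y1,f:cv2.resize(c["pixels"][y0:y1,x0:x1,::-1],(int((x1-x0)*f),int((y1-y0)*f)),interpolation=cv2.INTER_CUBIC)
d=up(S,270,140,370,265,4); a=up(W,0,0,512,384,.78);a=cv2.copyMakeBorder(a,0,500-a.shape[0],0,0,0)
cv2.imwrite("pics/crop2.png",np.hstack([a,d])); print(robot.get_obs()["position"])
E
```

```text
[ 0.57309912 -0.1295093   0.4442958 ] [-0.12971485  0.00141596  0.00455472  0.99153987] 299.05788023915756
(303, 156, 52, 44)
(170, 165, 57, 46)
rim 0.6402368545532227 0.18045541644096375 0.0803602784872055
rim 0.6690987944602966 0.22482378780841827 0.15039074420928955
[ 0.57231706 -0.19929614  0.30377503]
```

View pics/crop2.png

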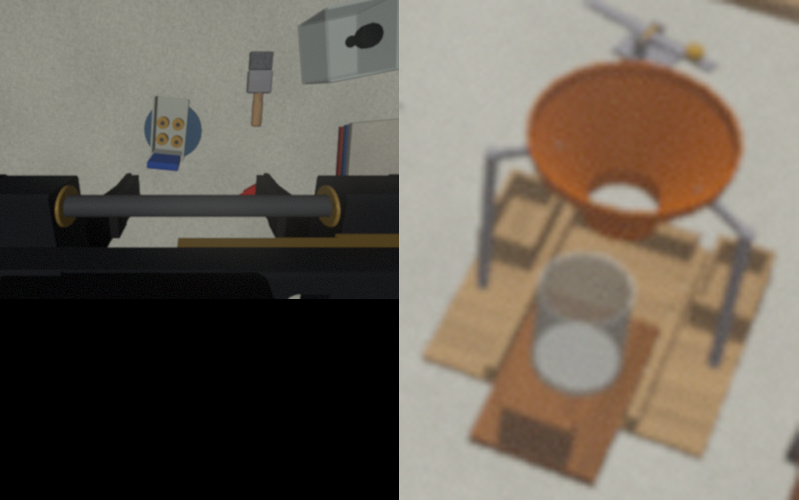

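```bash
python3 - <<'E'
from h import *
S=snap("scene");W=snap("wrist")
f=lambda x,y:((x-400)/4+270,y/4+140)
for z,pts in((.15,[(490,155),(748,236)]),(.012,[(425,357),(703,455)]),(.012,[(473,440),(594,484)]),(.021,[(578,347)]),(.097,[(586,302)]),(.012,[(513,170),(775,258)])):
    p=plane(S,[f(*q) for q in pts],z)[:,:2];print(z,p, p.mean(0), np.linalg.norm(p[-1]-p[0]),np.degrees(np.arctan2(*(p[-1]-p[0])[::-1])))
k=big(mask(S,(3,150,80),(18,255,255),(300,130,380,196)));p=plane(S,k[:,0],.18)
# top/left/right arc circle fit
A=np.c_[p[:,:2],np.ones(len(p))];sel=p[:,1]>np.median(p[:,1]);
s=np.linalg.lstsq(A[sel],(p[sel,:2]**2).sum(1),rcond=None)[0];print("rim",s[:2]/2,np.sqrt(s[2]+(s[:2]**2).sum()/4))
# wrist
for nm,lo,hi in(("coaster",(98,80,60),(112,200,255)),("handle",(113,120,30),(128,255,255))):
    m=mask(W,lo,hi,(160,100,280,230));k=big(m);print(nm,cv2.boundingRect(k),cv2.minAreaRect(k),m.sum()//255)
    if nm=="coaster":
        h=cv2.convexHull(np.vstack([c for c in cv2.findContours(m,0,1)[0] if cv2.contourArea(c)>20]))[:,0]
        p=plane(W,h,.008);A=np.c_[p[:,:2],np.ones(len(p))];s=np.linalg.lstsq(A,(p[:,:2]**2).sum(1),rcond=None)[0];print(s[:2]/2,np.sqrt(s[2]+(s[:2]**2).sum()/4))
    else:
        b=cv2.boxPoints(cv2.minAreaRect(k));print(plane(W,b,.096)[:,:2],plane(W,b,.044)[:,:2])
print(W["hsv"][195:215:4,210],W["hsv"][165,250])
x=W["pixels"][100:240,160:290,::-1];cv2.imwrite("pics/w1c.png",cv2.resize(x,None,fx=4,fy=4,interpolation=cv2.INTER_CUBIC))
E
```

```text
0.15 [[0.55321055 0.14619324]
 [0.7302102  0.17804633]] [0.64171038 0.16211979] 0.179842982381984 10.201826394721108
0.012 [[0.55624894 0.06607197]
 [0.7582562  0.1033853 ]] [0.65725257 0.08472864] 0.20542448075967912 10.465305693417804
0.012 [[0.62262067 0.02506837]
 [0.70854969 0.04106665]] [0.66558518 0.03306751] 0.08740561546900921 10.546584202667551
0.021 [[0.6449274  0.12942828]] [0.6449274  0.12942828] 0.0 0.0
0.097 [[0.65370049 0.11087098]] [0.65370049 0.11087098] 0.0 0.0
0.012 [[0.5121608  0.26047757]
 [0.72254632 0.29304033]] [0.61735356 0.27675895] 0.21289057993214996 8.798234111213104
rim [0.63906461 0.19287156] 0.061171777962227766
coaster (238, 142, 19, 58) ((248.04690551757812, 171.1819610595703), (16.567760467529297, 57.31289291381836), 5.5275397300720215) 1424
[ 0.52075094 -0.22307169] 0.06117968582279084
handle (203, 201, 26, 11) ((215.5, 206.0), (10.0, 25.0), 90.0) 134
[[ 0.51202271 -0.22857655]
 [ 0.54232762 -0.22818007]
 [ 0.54220214 -0.24089811]
 [ 0.51162386 -0.2413034 ]] [[ 0.50287496 -0.24365936]
 [ 0.53770756 -0.24320365]
 [ 0.53756333 -0.25782181]
 [ 0.50241652 -0.25828766]]
[[ 50  16  95]
 [111  62  86]
 [112 129  85]
 [112 140  84]
 [112 154 106]] [105  97  92]
```

View pics/w1c.png

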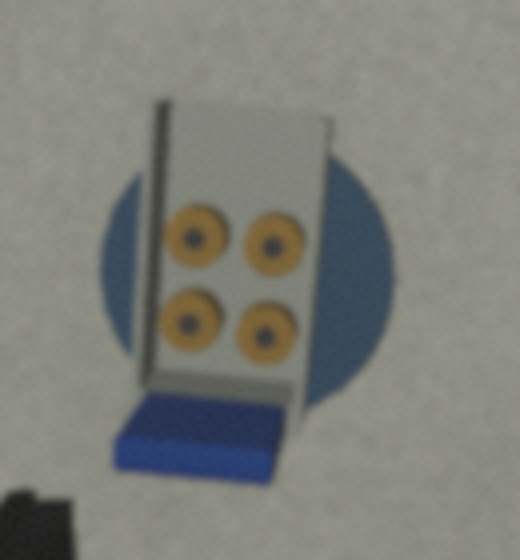

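```bash
python3 - <<'E'
from h import *
S=snap("scene");T=snap("side");W=snap("wrist")
f=lambda x,y:((x-400)/4+270,y/4+140)
g=lambda x,y:(x/4+160,y/4+100)
def circ(p):
    A=np.c_[p[:,:2],np.ones(len(p))];s=np.linalg.lstsq(A,(p[:,:2]**2).sum(1),rcond=None)[0];return s[:2]/2,np.sqrt(s[2]+(s[:2]**2).sum()/4)
print("rim3",circ(plane(S,[f(*q) for q in((528,135),(742,140),(630,62),(572,83),(700,85),(545,178),(725,185),(655,221))],.18)))
for nm,z,pts in(("postbot",.017,[(485,285),(716,362)]),("tuberim",.097,[(584,285)])):
    print(nm,plane(S,[f(*q) for q in pts],z)[:,:2])
print("tuberim circ",circ(plane(S,[f(*q) for q in((538,285),(632,290),(586,252),(560,258),(612,260))],.097)))
print("tubefloor circ",circ(plane(S,[f(*q) for q in((533,350),(620,357),(575,393),(550,385),(603,385))],.021)))
k=big(mask(T,(3,200,110),(15,255,255),(170,165,240,215)));print(cv2.boundingRect(k))
def prt(nm,z,pts):
    p=plane(W,[g(*q) for q in pts],z)[:,:2];print(nm,p.round(4).tolist(),p.mean(0).round(4));return p
prt("handle top",.096,[(115,437),(278,445),(270,483),(115,468)])
prt("front bottom",.044,[(150,392),(288,405)])
prt("lip",.012,[(165,102),(325,118)])
prt("walltopL",.044,[(158,100),(142,383)]); prt("walltopR",.044,[(332,118),(300,430)])
w=prt("weights",.028,[(195,235),(275,245),(192,320),(267,333)])
print("coaster",circ(plane(W,[g(*q) for q in((101,262),(397,280),(105,220),(120,195),(375,205),(345,165),(385,345),(355,385),(312,408),(128,350))],.008)))
cv2.imwrite("pics/side2.png",cv2.resize(T["pixels"][130:290,150:320,::-1],None,fx=4.5,fy=3.5+.0,interpolation=cv2.INTER_CUBIC))
E
```

```text
rim3 (array([0.63873259, 0.18725456]), np.float64(0.07065658388602229))
postbot [[0.5583311  0.14370571]
 [0.7310242  0.17593191]]
tuberim [[0.64528462 0.12301878]]
tuberim circ (array([0.64728997, 0.12150024]), np.float64(0.03149787209506985))
tubefloor circ (array([0.64806033, 0.12050669]), np.float64(0.03085724190831663))
(180, 174, 47, 26)
handle top [[0.4946, -0.239], [0.5444, -0.2408], [0.5419, -0.2532], [0.4942, -0.249]] [ 0.5188 -0.2455]
front bottom [[0.4957, -0.2391], [0.5437, -0.2431]] [ 0.5197 -0.2411]
lip [[0.4985, -0.1419], [0.5549, -0.1467]] [ 0.5267 -0.1443]
walltopL [[0.5018, -0.1402], [0.4931, -0.2359]] [ 0.4974 -0.1881]
walltopR [[0.5585, -0.1452], [0.5478, -0.2522]] [ 0.5532 -0.1987]
weights [[0.5103, -0.1865], [0.5382, -0.1896], [0.5085, -0.2168], [0.5351, -0.2212]] [ 0.523  -0.2035]
coaster (array([ 0.52685895, -0.20543498]), np.float64(0.055001586829893354))
```

Emit:
carry_out(steps=[[[-2.7,-2.4,0],-5,0],[[-2.6,-2.3,-3],0,0],[[0,0,-4],0,0],[[0,0,-4],0,0],[[0,0,-3],0,0],[[0,0,0],0,0],[[0,0,0],0,0]])

```text
time: 1.9
position: [0.5223, -0.2417, 0.1629]
tool_rot: [0.999, -0.033, 0.002, 0.001]
ft_force: [0.2, 0.2, 0.5]
grip_width: 0.0869
```

```bash
python3 - <<'E'
from h import *
o=robot.get_obs();print(o["position"],R.from_quat(o["tool_rot"]).as_matrix()[:,0])
W=snap("wrist","w2.png")
E
```

```text
[ 0.52229899 -0.24165106  0.16285071] [ 0.99781522 -0.06599412  0.00309336]
```

View pics/w2.png

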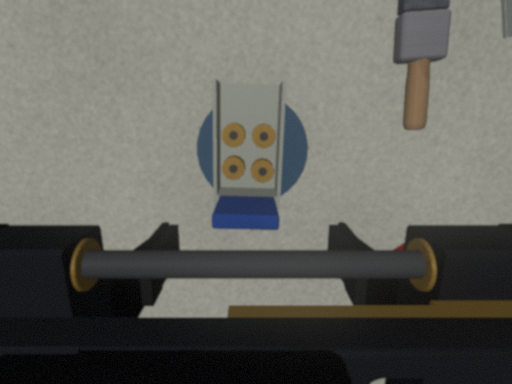

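```bash
python3 - <<'E'
from h import *
W=snap("wrist")
x=W["hsv"]
m=mask(W,(108,150,60),(128,255,255),(200,190,295,235));k=big(m);print(cv2.boundingRect(k))
p=plane(W,[(214,213),(278.5,213),(279,228),(212,227)],.096)[:,:2];print(p,p.mean(0))
p=plane(W,[(217,83),(282,83),(214,193),(281,195)],.044)[:,:2];print(p,p[0]-p[2],p[1]-p[3])
p=plane(W,[(233.5,135),(264,136),(233.5,168),(262.5,171)],.028)[:,:2];print(p)
E
```

```text
(214, 213, 63, 15)
[[ 0.49499477 -0.23782515]
 [ 0.54191457 -0.24099009]
 [ 0.54176976 -0.25269443]
 [ 0.49243046 -0.24856584]] [ 0.51777739 -0.24501888]
[[ 0.50048726 -0.14398611]
 [ 0.55332928 -0.14746899]
 [ 0.48876045 -0.23607236]
 [ 0.54856304 -0.24195212]] [0.01172682 0.09208626] [0.00476624 0.09448313]
[[ 0.5093832  -0.18736864]
 [ 0.53683477 -0.19008485]
 [ 0.50687246 -0.21742756]
 [ 0.53362004 -0.22205305]]
```

Emit:
carry_out(steps=[[[-0.4,-0.4,-2],-1,0],[[0,0,-3],0,0],[[0,0,-2],0,0],[[0,0,0],0,0],[[0,0,0],0,0]], squeeze=60)

```text
time: 2.5
position: [0.5263, -0.2498, 0.1028]
tool_rot: [0.999, -0.041, 0.012, 0.008]
ft_force: [-0.5, 0.6, -0.1]
grip_width: 0.0872
```

```bash
cat >> h.py <<'E'
def st():
    o=robot.get_obs();M=R.from_quat(o["tool_rot"]).as_matrix()
    print("t",round(o["time"],2),"p",np.array(o["position"]).round(4),"x",M[:,0].round(3),"z",M[:,2].round(3),"g",round(o["grip_width"],4),"F",np.array(o["ft_force"]).round(1),"M",np.array(o["moment"]).round(2));return o
E
python3 - <<'E'
from h import *
st(); snap("wrist"); st(); snap("wrist"); o=st(); print(o["q"])
E
```

```text
t 2.5 p [ 0.5263 -0.2498  0.1028] x [ 0.996 -0.081  0.025] z [ 0.023 -0.017 -1.   ] g 0.0872 F [-0.5  0.6 -0.1] M [-0.    0.02  0.05]
t 2.55 p [ 0.5264 -0.2498  0.103 ] x [ 0.996 -0.081  0.025] z [ 0.024 -0.017 -1.   ] g 0.0872 F [ 0.3 -0.1 -0.9] M [0.01 0.02 0.05]
t 2.6 p [ 0.5263 -0.2498  0.1031] x [ 0.996 -0.081  0.025] z [ 0.024 -0.017 -1.   ] g 0.0871 F [ 0.4 -0.1  1.1] M [ 0.02 -0.01 -0.01]
[-6.34968710e-01  6.57593526e-01  1.67629816e+00  1.77698883e-04
  7.78379061e-01 -5.53648704e-01]
```

Emit:
carry_out(steps=[[[-0.4,0.2,0],0,0],[[-0.4,0.2,0],0,0],[[0,0,-0.5],0,0],[[0,0,0],0,0]])

```text
time: 3.0
position: [0.519, -0.2463, 0.1014]
tool_rot: [0.999, -0.04, 0.015, 0.01]
ft_force: [0.0, -0.3, -0.5]
grip_width: 0.0871
```

```bash
python3 -c "
from h import *
o=st();print(o['q'])"
```

```text
t 3.0 p [ 0.519  -0.2463  0.1014] x [ 0.996 -0.081  0.03 ] z [ 0.029 -0.021 -0.999] g 0.0871 F [ 0.  -0.3 -0.5] M [0.03 0.1  0.01]
[-6.37598661e-01  6.51230354e-01  1.70246841e+00  2.60245216e-04
  7.52442527e-01 -5.56763152e-01]
```

Emit:
carry_out(steps=[[[0,0,2],0,0],[[0,0,2],0,0],[[0,0,0],0,0],[[0,0,0],0,0]])

```text
time: 3.4
position: [0.5182, -0.2458, 0.1411]
tool_rot: [0.999, -0.041, 0.014, 0.009]
ft_force: [-0.4, 0.1, 0.2]
grip_width: 0.0873
```

```bash
python3 -c "
from h import *
o=st();print(o['q'])"
```

```text
t 3.4 p [ 0.5182 -0.2458  0.1411] x [ 0.996 -0.081  0.028] z [ 0.026 -0.019 -0.999] g 0.0873 F [-0.4  0.1  0.2] M [-0.03  0.1   0.05]
[-6.37843634e-01  5.88290182e-01  1.67958522e+00  2.97733557e-04
  8.40903768e-01 -5.56744424e-01]
```

Emit:
carry_out(steps=[[[0,0,-0.6],0,0],[[0,0,-0.6],0,0],[[0,0,-0.6],0,0],[[0,0,-0.6],0,0],[[0,0,-0.6],0,0],[[0,0,-0.6],0,0],[[0,0,-0.6],0,0],[[0,0,0],0,0]])

```text
time: 4.2
position: [0.5159, -0.2444, 0.0907]
tool_rot: [0.999, -0.041, 0.01, 0.007]
ft_force: [0.1, 0.5, 0.2]
grip_width: 0.087
```

```bash
python3 -c "
from h import *
o=st();print(o['q'])"
```

```text
t 4.2 p [ 0.5159 -0.2444  0.0907] x [ 0.996 -0.081  0.021] z [ 0.02  -0.014 -1.   ] g 0.087 F [0.1 0.5 0.2] M [-0.01  0.01 -0.  ]
[-6.38119258e-01  6.68199006e-01  1.70906129e+00  3.41623076e-04
  7.39835432e-01 -5.56770457e-01]
```

Emit:
carry_out(steps=[[[0.1,0,-0.4],0,0],[[0.1,-0.1,-0.4],0,0],[[0,0,0],0,0],[[0,0,0],0,1],[[0,0,0],0,1],[[0,0,0],0,1],[[0,0,0],0,1],[[0,0,0],0,1]], squeeze=60)

```text
time: 5.0
position: [0.5189, -0.246, 0.083]
tool_rot: [0.999, -0.041, 0.011, 0.008]
ft_force: [-0.5, 0.2, 0.1]
grip_width: 0.0549
```

Emit:
carry_out(steps=[[[0,0,0],0,1],[[0,0,0.4],0,1],[[0,0,0.4],0,1],[[0,0,0],0,1]])

```text
time: 5.4
position: [0.5177, -0.2454, 0.0906]
tool_rot: [0.999, -0.041, 0.01, 0.007]
ft_force: [1.1, 0.3, -3.3]
grip_width: 0.0497
```

```bash
python3 - <<'E'
from h import *
st();S=snap("scene");W=snap("wrist");st()
a=cv2.resize(S["pixels"][240:330,160:250,::-1],(400,400),interpolation=cv2.INTER_CUBIC);b=cv2.resize(W["pixels"][100:240,186:326,::-1],(400,400))
cv2.imwrite("pics/lift.png",np.hstack([a,b]))
E
```

```text
t 5.4 p [ 0.5177 -0.2454  0.0906] x [ 0.997 -0.081  0.02 ] z [ 0.019 -0.014 -1.   ] g 0.0497 F [ 1.1  0.3 -3.3] M [-0.1   0.    0.01]
t 5.5 p [ 0.5175 -0.2452  0.0902] x [ 0.997 -0.081  0.02 ] z [ 0.019 -0.014 -1.   ] g 0.0497 F [-0.1  0.2 -3.3] M [-0.15  0.07 -0.06]
```

View pics/lift.png

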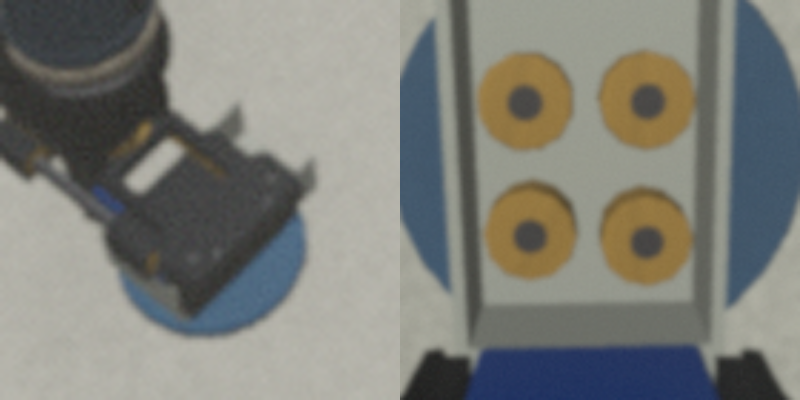

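Emit:
carry_out(steps=[[[0,0,0.6],0,1],[[0.4,0.3,1],0,1],[[0.8,0.6,1.5],1,1],[[1,0.8,1.5],1,1],[[1,0.8,1.5],1,1],[[1,0.8,1.2],1,1],[[1,0.8,0.8],1,1],[[0.8,0.6,0.4],1,1],[[0.4,0.3,0],0,1],[[0,0,0],0,1]])

```text
time: 6.5
position: [0.5846, -0.1906, 0.1824]
tool_rot: [1.0, 0.014, 0.01, 0.006]
ft_force: [0.1, -0.3, -3.4]
grip_width: 0.0491
```

```bash
python3 - <<'E'
from h import *
st();S=snap("scene")
print(plane(S,[(307,318),(346,331),(372,256),(412,293)],0)[:,:2]); print(plane(S,[(319,271),(358,284),(328,282)],.08)[:,:2])
W=snap("wrist","w3.png");o=robot.get_obs()
E
```

```text
t 6.5 p [ 0.5846 -0.1906  0.1824] x [0.999 0.028 0.02 ] z [ 0.02  -0.011 -1.   ] g 0.0491 F [ 0.1 -0.3 -3.4] M [-0.11  0.01  0.03]
[[ 0.76324972 -0.11136771]
 [ 0.85688393 -0.08674626]
 [ 0.81868215  0.14568296]
 [ 0.94976556  0.09970485]]
[[ 0.73956176 -0.0253135 ]
 [ 0.83358571 -0.00392042]
 [ 0.77219489 -0.03968689]]
```

View pics/w3.png

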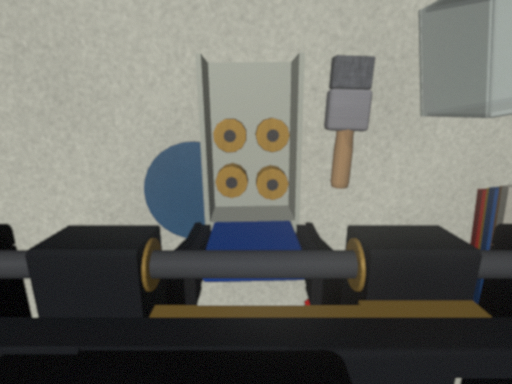

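```bash
python3 - <<'E'
from h import *
S=snap("scene");T=snap("side")
print(tri(S,(328,277),T,(215,155)))
for z in(.04,.06,.08): print(proj(T,plane(S,[(319,271)],z)),proj(T,plane(S,[(307,300)],z)))
cv2.imwrite("pics/side3.png",cv2.resize(T["pixels"][130:250,150:320,::-1],None,fx=4.5,fy=4.5,interpolation=cv2.INTER_CUBIC))
E
```

```text
(array([ 0.77760709, -0.06216853,  0.140014  ]), np.float64(0.0019355396521839726))
[[216.89098356 188.58176808]] [[226.89324176 177.97951328]]
[[217.62152156 182.20389894]] [[227.37491315 172.12999162]]
[[218.35148234 175.83106904]] [[227.85725049 166.27238244]]
```

View pics/side3.png

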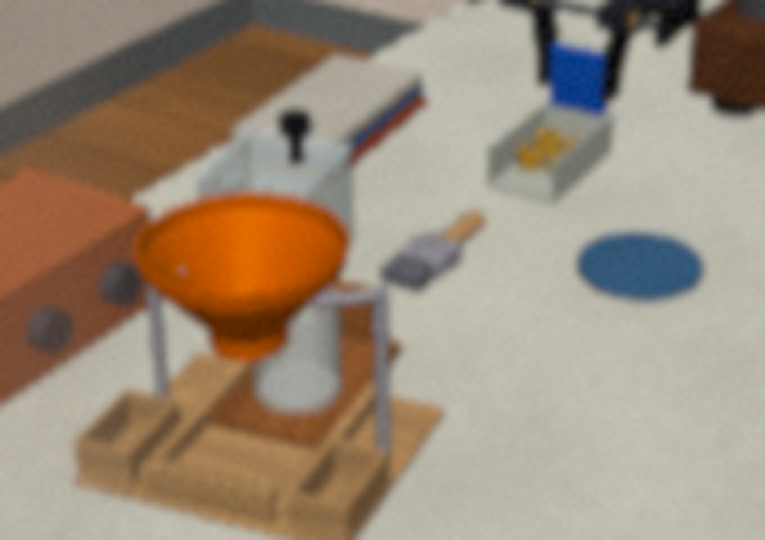

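Emit:
carry_out(steps=[[[0.7,0.6,0],1,1],[[1.3,1.1,0],1,1],[[1.6,1.3,0],1,1],[[1.6,1.4,0],1,1],[[1.6,1.4,0],1,1],[[1.3,1.2,0],1,1],[[1,0.8,0],1,1],[[0.6,0.5,0],1,1],[[0.2,0.2,0],0,1],[[0,0,0],0,1]])

```text
time: 7.7
position: [0.6893, -0.0981, 0.1784]
tool_rot: [0.996, 0.088, 0.008, 0.003]
ft_force: [-0.1, -0.4, -3.4]
grip_width: 0.0496
```

```bash
python3 -c "
from h import *
st()"
```

```text
t 7.7 p [ 0.6893 -0.0981  0.1784] x [0.984 0.175 0.016] z [ 0.017 -0.005 -1.   ] g 0.0496 F [-0.1 -0.4 -3.4] M [-0.07 -0.01  0.06]
```

Emit:
carry_out(steps=[[[0,0,-0.6],0,1],[[0,0,-0.8],0,1],[[0,0,-0.8],0,1],[[0,0,-0.8],0,1],[[0,0,-0.8],0,1],[[0,0,-0.7],0,1],[[0,0,-0.5],0,1],[[0,0,0],0,1]])

```text
time: 8.5
position: [0.6862, -0.1006, 0.1224]
tool_rot: [0.996, 0.086, 0.006, 0.003]
ft_force: [-0.8, 0.2, -3.5]
grip_width: 0.0495
```

```bash
python3 - <<'E'
from h import *
st();T=snap("side");S=snap("scene")
a=cv2.resize(T["pixels"][130:250,170:290,::-1],(400,400));b=cv2.resize(S["pixels"][140:300,230:390,::-1],(400,400))
cv2.imwrite("pics/pre.png",np.hstack([a,b]))
E
```

```text
t 8.5 p [ 0.6862 -0.1006  0.1224] x [0.985 0.172 0.011] z [ 0.012 -0.004 -1.   ] g 0.0495 F [-0.8  0.2 -3.5] M [-0.07 -0.   -0.04]
```

View pics/pre.png

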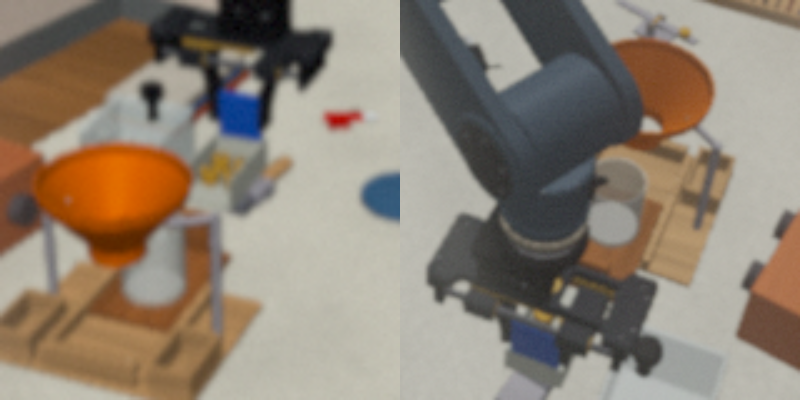

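Emit:
carry_out(steps=[[[-0.1,0.4,0],0,1],[[-0.1,0.7,0],0,1],[[-0.1,0.7,0],0,1],[[-0.1,0.7,0],0,1],[[-0.1,0.7,0],0,1],[[-0.1,0.7,0],0,1],[[-0.1,0.7,0],0,1],[[-0.1,0.7,0],0,1],[[0,0,0],0,1]])

```text
time: 9.5
position: [0.6792, -0.0441, 0.1261]
tool_rot: [0.996, 0.087, 0.008, 0.005]
ft_force: [0.7, -0.5, -3.6]
grip_width: 0.0499
```

```bash
python3 -c "
from h import *
st()"
```

```text
t 9.5 p [ 0.6792 -0.0441  0.1261] x [0.985 0.174 0.016] z [ 0.017 -0.009 -1.   ] g 0.0499 F [ 0.7 -0.5 -3.6] M [-0.11 -0.05 -0.01]
```

Emit:
carry_out(steps=[[[0,-0.2,-0.5],0,1],[[0,0,-0.4],0,1],[[-0.1,0.5,0],0,1],[[-0.1,0.6,-0.1],0,1],[[-0.1,0.6,0],0,1]])

```text
time: 10.0
position: [0.6772, -0.0297, 0.1152]
tool_rot: [0.996, 0.086, 0.009, 0.006]
ft_force: [-0.1, -2.1, -3.6]
grip_width: 0.0495
```

```bash
python3 - <<'E'
from h import *
st();T=snap("side","push.png");st()
# drawer dark-brown mask in side view
m=mask(T,(5,110,60),(14,190,150),(190,200,250,250));print(cv2.boundingRect(m),m.sum()//255)
a=cv2.resize(T["pixels"][130:250,170:290,::-1],(600,600));cv2.imwrite("pics/push2.png",a)
E
```

```text
t 10.0 p [ 0.6772 -0.0297  0.1152] x [0.985 0.172 0.018] z [ 0.02 -0.01 -1.  ] g 0.0495 F [-0.1 -2.1 -3.6] M [-0.55  0.02  0.01]
t 10.05 p [ 0.6768 -0.0283  0.1153] x [0.985 0.172 0.018] z [ 0.019 -0.009 -1.   ] g 0.0497 F [ 1.7 -1.2 -3.8] M [-0.39 -0.14 -0.04]
(191, 200, 43, 37) 449
```

View pics/push2.png

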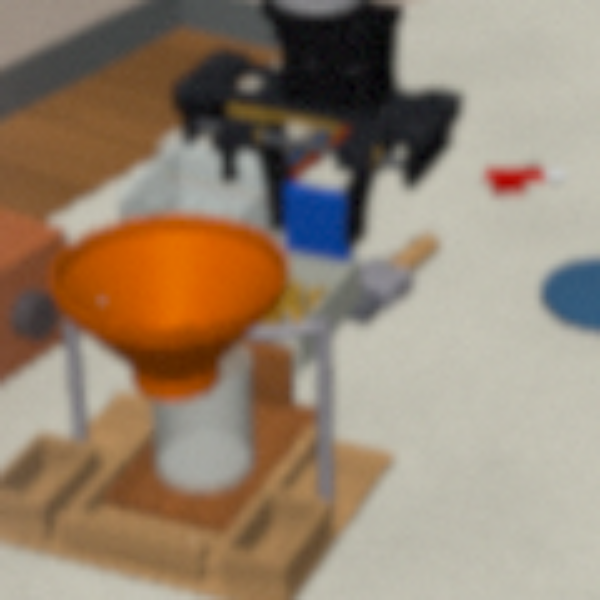

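Emit:
carry_out(steps=[[[-0.1,0.6,0],0,1],[[-0.1,0.6,0],0,1],[[-0.1,0.5,0],0,1],[[-0.1,0.5,0],0,1]])

```text
time: 10.45
position: [0.6728, -0.005, 0.1155]
tool_rot: [0.996, 0.087, 0.01, 0.006]
ft_force: [0.1, -1.8, -4.8]
grip_width: 0.0496
```

Emit:
carry_out(steps=[[[0,0.3,0],0,1],[[0,0.3,0],0,1]])

```text
time: 10.65
position: [0.6723, 0.0012, 0.1156]
tool_rot: [0.996, 0.088, 0.009, 0.007]
ft_force: [-0.7, -8.1, -0.8]
grip_width: 0.0497
```

```bash
python3 -c "
from h import *
st()"
```

```text
t 10.65 p [0.6723 0.0012 0.1156] x [0.984 0.175 0.017] z [ 0.019 -0.012 -1.   ] g 0.0497 F [-0.7 -8.1 -0.8] M [-1.86  0.09  0.05]
```

Emit:
carry_out(steps=[[[0,0,0],0,1],[[0,-0.4,0],0,1],[[0.1,-0.6,0],0,1],[[0.1,-0.8,0],0,1],[[0.2,-0.9,0.2],0,1],[[0.1,-0.5,0.8],0,1],[[0,0,1],0,1],[[0,0,0],0,1]])

```text
time: 11.45
position: [0.6775, -0.0321, 0.1371]
tool_rot: [0.996, 0.086, 0.009, 0.005]
ft_force: [-0.2, 0.1, -4.0]
grip_width: 0.049
```

```bash
python3 - <<'E'
from h import *
st();W=snap("wrist","w4.png")
for n,im in(("old",cv2.imread("pics/w3.png")),("new",W["pixels"][...,::-1])):
    h=cv2.cvtColor(np.ascontiguousarray(im),cv2.COLOR_BGR2HSV)
    m=cv2.inRange(h,(10,110,90),(25,255,255));m[215:]=0;m[:,:200]=0;m[:,305:]=0
    N,_,s,c=cv2.connectedComponentsWithStats(m);print(n,[(c[i].round(1).tolist(),int(s[i,4])) for i in range(1,N) if s[i,4]>60])
    b=cv2.inRange(h,(108,150,40),(128,255,255));print(cv2.boundingRect(b[:,200:310]))
T=snap("side","home.png")
cv2.imwrite("pics/chk.png",np.hstack([cv2.resize(W["pixels"][20:260,150:390,::-1],(400,400)),cv2.resize(T["pixels"][150:250,170:270,::-1],(400,400),interpolation=cv2.INTER_CUBIC)]))
E
```

```text
t 11.45 p [ 0.6775 -0.0321  0.1371] x [0.985 0.172 0.017] z [ 0.019 -0.008 -1.   ] g 0.049 F [-0.2  0.1 -4. ] M [-0.09 -0.11  0.03]
old [([229.5, 135.0], 687), ([271.8, 134.4], 680), ([231.3, 180.1], 664), ([271.2, 182.2], 661)]
(4, 223, 96, 58)
new [([258.6, 9.9], 1271), ([229.1, 134.7], 675), ([271.4, 134.3], 677), ([231.1, 180.0], 660), ([271.0, 182.0], 658)]
(4, 223, 97, 58)
```

Emit:
carry_out(steps=[[[0,0,0.6],0,1],[[0,0,1.2],0,1],[[0,0,1.8],0,1],[[0,0,2],0,1],[[0,0,2],0,1],[[0,0,2],0,1],[[0,0,2],0,1],[[0,0,1.8],0,1],[[0,0,1.2],0,1],[[0,0,0.5],0,1]])

```text
time: 12.55
position: [0.6731, -0.0276, 0.297]
tool_rot: [0.996, 0.089, 0.006, 0.004]
ft_force: [0.8, 0.2, -3.7]
grip_width: 0.049
```

Emit:
carry_out(steps=[[[0,0,0],0,1],[[-0.1,0.6,0],0,1],[[-0.2,1.2,0],0,1],[[-0.3,1.7,0],0,1],[[-0.3,1.8,0],0,1],[[-0.3,1.8,0],0,1],[[-0.3,1.7,0],0,1],[[-0.2,1.2,0],0,1],[[-0.1,0.6,0],0,1],[[0,0,0],0,1]])

```text
time: 13.55
position: [0.65, 0.0917, 0.2932]
tool_rot: [0.996, 0.091, 0.002, 0.002]
ft_force: [0.5, -1.5, -3.3]
grip_width: 0.0497
```

```bash
python3 -c "
from h import *
st()"
```

```text
t 13.55 p [0.65   0.0917 0.2932] x [0.983 0.181 0.004] z [ 0.005 -0.003 -1.   ] g 0.0497 F [ 0.5 -1.5 -3.3] M [-0.1  -0.08 -0.07]
```

Emit:
carry_out(steps=[[[0,0.4,0],0,1],[[0.1,0.7,0],0,1],[[0,0.6,0],0,1],[[0,0.2,0.1],0,1],[[0,0,0],0,1]])

```text
time: 14.05
position: [0.6521, 0.1102, 0.2945]
tool_rot: [0.996, 0.09, 0.003, 0.002]
ft_force: [-0.2, 0.2, -3.3]
grip_width: 0.0496
```

Emit:
carry_out(steps=[[[0,0,0],0,1],[[0,0,0],0,1]], squeeze=20)

```text
time: 14.25
position: [0.6522, 0.1097, 0.2945]
tool_rot: [0.996, 0.089, 0.003, 0.003]
ft_force: [0.1, -1.1, -3.2]
grip_width: 0.0499
```

```bash
cat >> h.py <<'E'
def wts(f=None):
    W=snap("wrist",f);m=mask(W,(10,110,90),(25,255,255),(200,0,310,215))
    N,_,s,c=cv2.connectedComponentsWithStats(m);print([(c[i].round(0).tolist(),int(s[i,4])) for i in range(1,N) if s[i,4]>40])
    b=mask(W,(108,150,40),(128,255,255),(200,150,310,300));print("blue",cv2.boundingRect(b))
E
python3 -c "
from h import *
st();wts('w5.png')"
```

```text
t 14.25 p [0.6522 0.1097 0.2945] x [0.984 0.178 0.005] z [ 0.006 -0.005 -1.   ] g 0.0499 F [ 0.1 -1.1 -3.2] M [-0.07 -0.06  0.02]
[([255.0, 9.0], 602), ([258.0, 48.0], 6012), ([201.0, 145.0], 145), ([273.0, 139.0], 648), ([231.0, 139.0], 655), ([233.0, 184.0], 623), ([272.0, 186.0], 632)]
blue (206, 225, 94, 25)
```

Emit:
carry_out(steps=[[[0,0,0],0,1],[[0,0,0],0,1],[[0,0,0],0,1]], squeeze=20)

```text
time: 14.6
position: [0.6522, 0.1091, 0.2944]
tool_rot: [0.996, 0.089, 0.003, 0.003]
ft_force: [-0.1, 0.2, -3.8]
grip_width: 0.0496
```

```bash
python3 -c "
from h import *
st();wts('w6.png')"
```

```text
t 14.6 p [0.6522 0.1091 0.2944] x [0.984 0.177 0.005] z [ 0.006 -0.005 -1.   ] g 0.0496 F [-0.1  0.2 -3.8] M [-0.08 -0.04  0.06]
[([256.0, 8.0], 561), ([258.0, 48.0], 6076), ([201.0, 141.0], 151), ([273.0, 139.0], 651), ([231.0, 139.0], 652), ([233.0, 184.0], 626), ([272.0, 186.0], 632)]
blue (206, 225, 94, 25)
```

Emit:
carry_out(steps=[[[0,0,0],0,1],[[0,0,0],0,1]], squeeze=14)

```text
time: 14.85
position: [0.6522, 0.109, 0.2944]
tool_rot: [0.996, 0.089, 0.003, 0.003]
ft_force: [0.0, 0.1, -2.8]
grip_width: 0.0499
```

```bash
python3 -c "
from h import *
st();wts('w7.png')"
```

```text
t 14.85 p [0.6522 0.109  0.2944] x [0.984 0.177 0.005] z [ 0.006 -0.005 -1.   ] g 0.0499 F [ 0.   0.1 -2.8] M [-0.05 -0.05  0.01]
[([256.0, 8.0], 561), ([258.0, 50.0], 6632), ([201.0, 130.0], 262), ([232.0, 141.0], 622), ([273.0, 141.0], 623), ([233.0, 186.0], 606), ([273.0, 189.0], 617)]
blue (206, 227, 92, 22)
```

Slowly pivoting, as intended. Lower the squeeze further.

Emit:
carry_out(steps=[[[0,0,0],0,1],[[0,0,0],0,1]], squeeze=9)

```text
time: 15.1
position: [0.6521, 0.1092, 0.2945]
tool_rot: [0.996, 0.089, 0.003, 0.003]
ft_force: [-0.1, -0.6, -4.9]
grip_width: 0.0499
```

```bash
python3 -c "
from h import *
st();wts('w8.png')"
```

```text
t 15.1 p [0.6521 0.1092 0.2945] x [0.984 0.177 0.005] z [ 0.006 -0.005 -1.   ] g 0.0499 F [-0.1 -0.6 -4.9] M [-0.08 -0.07 -0.05]
[([256.0, 8.0], 569), ([255.0, 63.0], 9196), ([234.0, 159.0], 554), ([272.0, 159.0], 551), ([234.0, 201.0], 532), ([272.0, 203.0], 485)]
blue (202, 243, 102, 7)
```

Emit:
carry_out(steps=[[[0,0,0],0,1],[[0,0,0],0,1]], squeeze=7)

```text
time: 15.35
position: [0.6521, 0.1092, 0.2944]
tool_rot: [0.996, 0.089, 0.003, 0.003]
ft_force: [-0.1, -0.5, -3.4]
grip_width: 0.0495
```

```bash
python3 -c "
from h import *
st();wts('w9.png')"
```

```text
t 15.35 p [0.6521 0.1092 0.2944] x [0.984 0.177 0.005] z [ 0.006 -0.005 -1.   ] g 0.0495 F [-0.1 -0.5 -3.4] M [ 0.01 -0.02 -0.03]
[([256.0, 8.0], 557), ([255.0, 66.0], 9674), ([234.0, 164.0], 542), ([272.0, 164.0], 540), ([234.0, 204.0], 453), ([272.0, 205.0], 388)]
blue (202, 240, 102, 10)
```

Emit:
carry_out(steps=[[[0,0,0],0,1],[[0,0,0],0,1]], squeeze=5)

```text
time: 15.6
position: [0.6521, 0.1092, 0.2944]
tool_rot: [0.996, 0.089, 0.003, 0.003]
ft_force: [-0.5, -0.2, -3.5]
grip_width: 0.0498
```

```bash
python3 -c "
from h import *
st();wts('w10.png')"
```

```text
t 15.6 p [0.6521 0.1092 0.2944] x [0.984 0.177 0.005] z [ 0.006 -0.005 -1.   ] g 0.0498 F [-0.5 -0.2 -3.5] M [-0.02 -0.04 -0.02]
[([255.0, 8.0], 564), ([255.0, 68.0], 10224), ([234.0, 170.0], 526), ([271.0, 170.0], 525), ([234.0, 206.0], 331), ([272.0, 207.0], 286)]
blue (202, 237, 102, 13)
```

```bash
python3 - <<'E'
from h import *
W=snap("wrist");o=robot.get_obs();M=R.from_quat(o["tool_rot"]).as_matrix();g=np.array(o["position"])+.003*M[:,2]
hd=-M[:,1];up=-M[:,2]  # tool down: -y tool = heading
print(hd)
for th in range(0,60,6):
    t=np.radians(th);c,s=np.cos(t),np.sin(t)
    f=lambda x,z:g+hd*(x*c+z*s)+up*(-x*s+z*c)
    print(th,proj(W,[f(.058,-.042),f(.027,-.042),f(.104,-.066)])[:,1].round(0))
E
```

```text
[-0.17704222  0.98418659 -0.00572827]
0 [137. 186.  62.]
6 [144. 192.  76.]
12 [151. 198.  90.]
18 [159. 205. 104.]
24 [167. 212. 118.]
30 [176. 219. 132.]
36 [184. 226. 146.]
42 [193. 233. 159.]
48 [202. 241. 173.]
54 [212. 248. 186.]
```

Emit:
carry_out(steps=[[[0,0,0],0,1],[[0,0,0],0,1],[[0,0,0],0,1]], squeeze=3)

```text
time: 16.0
position: [0.6522, 0.1093, 0.2949]
tool_rot: [0.996, 0.089, 0.003, 0.003]
ft_force: [-0.7, 0.6, -1.6]
grip_width: 0.0501
```

```bash
python3 -c "
from h import *
st();wts('w11.png')"
```

```text
t 16.0 p [0.6522 0.1093 0.2949] x [0.984 0.177 0.005] z [ 0.006 -0.005 -1.   ] g 0.0501 F [-0.7  0.6 -1.6] M [ 0.    0.08 -0.02]
[([256.0, 9.0], 615), ([254.0, 86.0], 13899)]
blue (203, 228, 100, 22)
```

Emit:
carry_out(steps=[[[0,0,0],0,1],[[0,0,0.8],0,1],[[0.1,-0.4,1],0,1],[[0.3,-1.2,1],0,1],[[0.3,-2,0.5],0,1],[[0.3,-2,0],0,1],[[0.3,-2,0],0,1],[[0.3,-2,0],0,1],[[0.2,-1,0],0,1],[[0,0,0],0,1]], squeeze=40)

```text
time: 17.05
position: [0.675, -0.0063, 0.3408]
tool_rot: [0.996, 0.088, 0.011, 0.005]
ft_force: [0.2, -0.1, -1.0]
grip_width: 0.0492
```

```bash
python3 - <<'E'
from h import *
st();T=snap("side","s12.png");S=snap("scene","sc12.png");W=snap("wrist","w12.png")
up=lambda c,x0,y0,x1,y1,w,h:cv2.resize(c["pixels"][y0:y1,x0:x1,::-1],(w,h),interpolation=cv2.INTER_CUBIC)
a=np.hstack([up(T,170,150,250,250,240,300),up(T,250,100,350,200,300,300),up(S,290,140,370,240,240,300)])
b=np.hstack([up(W,0,0,512,384,390,290),up(S,120,190,376,382,390,290)])
cv2.imwrite("pics/chk12.png",np.vstack([a,b]))
E
```

```text
t 17.05 p [ 0.675  -0.0063  0.3408] x [0.984 0.176 0.021] z [ 0.023 -0.009 -1.   ] g 0.0492 F [ 0.2 -0.1 -1. ] M [ 0.05  0.04 -0.02]
```

View pics/chk12.png

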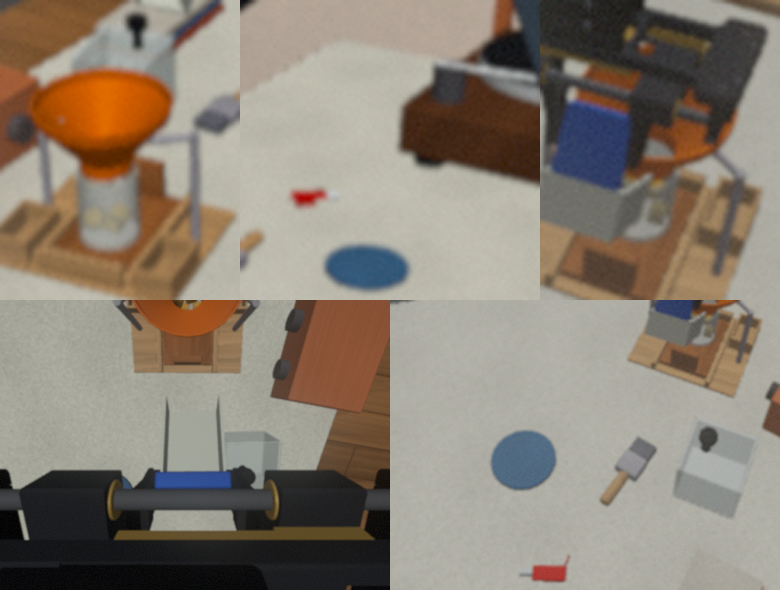

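```bash
python3 - <<'E'
from h import *
S=snap("scene");T=snap("side");W=snap("wrist")
k=big(mask(S,(95,60,60),(125,255,255),(180,260,250,325)));p=plane(S,k[:,0],.008);A=np.c_[p[:,:2],np.ones(len(p))];s=np.linalg.lstsq(A,(p[:,:2]**2).sum(1),rcond=None)[0];print("coaster",s[:2]/2,np.sqrt(s[2]+(s[:2]**2).sum()/4))
k=big(mask(T,(95,60,40),(125,255,255),(270,160,320,210)));p=plane(T,k[:,0],.008);A=np.c_[p[:,:2],np.ones(len(p))];s=np.linalg.lstsq(A,(p[:,:2]**2).sum(1),rcond=None)[0];print("coaster side",s[:2]/2,np.sqrt(s[2]+(s[:2]**2).sum()/4))
print("brush end",plane(S,[(259,324),(268,312)],.01)[:,:2])
m=mask(T,(15,60,70),(32,255,255),(192,195,222,240));print("brass side",cv2.boundingRect(m),m.sum()//255)
m=mask(T,(5,180,110),(15,255,255),(170,165,240,215));print("funnel bottom",cv2.boundingRect(m))
ax=[.638,.190]
for z in(.021,.037,.053,.097,.102):print(z,proj(T,[ax+[z]]).round(1))
print(T["hsv"][218:232:2,202].tolist())
o=robot.get_obs();M=R.from_quat(o["tool_rot"]).as_matrix();g=np.array(o["position"])+.003*M[:,2];hd=-M[:,1];up=-M[:,2]
for th in range(18,48,6):
    t=np.radians(th);c,s=np.cos(t),np.sin(t);print(th,proj(W,[g+hd*(x*c+z*s)+up*(-x*s+z*c)for x,z in((.104,-.066),(.104,-.034))])[:,1].round(0))
E
```

```text
coaster [ 0.52413166 -0.20563782] 0.05179053755379126
coaster side [ 0.52177493 -0.20198671] 0.0511517664805991
brush end [[ 0.67767178 -0.19474772]
 [ 0.67823237 -0.15682353]]
brass side (192, 209, 30, 31) 215
funnel bottom (179, 174, 48, 41)
0.021 [[205.6 226.3]]
0.037 [[205.3 222.2]]
0.053 [[205.  218.1]]
0.097 [[204.3 206.4]]
0.102 [[204.2 205.1]]
[[30, 15, 150], [25, 48, 159], [22, 56, 163], [23, 52, 156], [30, 20, 151], [30, 8, 160], [34, 11, 163]]
18 [104.  87.]
24 [118.  99.]
30 [132. 112.]
36 [146. 124.]
42 [159. 136.]
```

Emit:
carry_out(steps=[[[-0.8,-1,0],-1,1],[[-1.6,-2.2,-0.5],-1,1],[[-2,-2.8,-1],-2,1],[[-2,-2.8,-1.5],-2,1],[[-2,-2.8,-2],-2,1],[[-2,-2.8,-2],-1,1],[[-1.8,-2.6,-2],0,1],[[-1.5,-2,-2],0,1],[[-0.6,-1,-1],0,1],[[0,0,0],0,1]])

```text
time: 18.35
position: [0.5213, -0.2058, 0.2186]
tool_rot: [1.0, 0.011, 0.011, 0.007]
ft_force: [0.8, 1.1, -2.0]
grip_width: 0.0496
```

```bash
python3 -c "
from h import *
st()"
```

```text
t 18.35 p [ 0.5213 -0.2058  0.2186] x [1.    0.022 0.022] z [ 0.023 -0.014 -1.   ] g 0.0496 F [ 0.8  1.1 -2. ] M [ 0.01 -0.01  0.04]
```

Emit:
carry_out(steps=[[[0.1,-0.3,-0.8],-1,1],[[0.1,-0.3,-1],0,1],[[0.1,-0.3,-1],0,1],[[0,-0.3,-1],0,1],[[0,0,-1],0,1],[[0,0,-1],0,1],[[0,0,-1],0,1],[[0,0,-0.4],0,1],[[0,0,0],0,1]])

```text
time: 19.25
position: [0.5288, -0.2157, 0.1422]
tool_rot: [1.0, 0.004, 0.014, 0.008]
ft_force: [0.0, 0.3, -0.8]
grip_width: 0.0497
```

```bash
python3 - <<'E'
from h import *
o=st();W=snap("wrist","w13.png")
M=R.from_quat(o["tool_rot"]).as_matrix();g=np.array(o["position"])+.003*M[:,2];hd=-M[:,1];up=-M[:,2]
for th in range(18,48,6):
    t=np.radians(th);c,s=np.cos(t),np.sin(t);print(th,proj(W,[g+hd*(x*c+z*s)+up*(-x*s+z*c)for x,z in((.104,-.066),(.104,-.034))])[:,1].round(0))
print([int(v) for v in W["pixels"][80:200:4,250].mean(1)])
m=mask(W,(95,60,40),(125,255,255),(180,60,330,215));print(cv2.boundingRect(m))
E
```

```text
t 19.25 p [ 0.5288 -0.2157  0.1422] x [1.    0.008 0.028] z [ 0.028 -0.015 -0.999] g 0.0497 F [ 0.   0.3 -0.8] M [ 0.03 -0.01 -0.01]
18 [105.  87.]
24 [118. 100.]
30 [132. 112.]
36 [146. 124.]
42 [159. 137.]
[153, 157, 157, 157, 157, 150, 155, 154, 155, 159, 100, 88, 86, 87, 86, 85, 84, 142, 152, 152, 152, 152, 153, 151, 150, 150, 151, 154, 151, 152]
(187, 120, 114, 95)
```

Emit:
carry_out(steps=[[[-0.4,0.5,-0.3],0,1],[[-0.1,0.5,-0.5],0,1],[[0,0,-0.3],0,1],[[0,0,0],0,1]], squeeze=5)

```text
time: 19.7
position: [0.5273, -0.2081, 0.1349]
tool_rot: [1.0, 0.004, 0.019, 0.012]
ft_force: [0.2, 0.7, -1.2]
grip_width: 0.0502
```

```bash
python3 -c "
from h import *
st()"
```

```text
t 19.7 p [ 0.5273 -0.2081  0.1349] x [0.999 0.009 0.039] z [ 0.039 -0.024 -0.999] g 0.0502 F [ 0.2  0.7 -1.2] M [ 0.08  0.05 -0.02]
```

Emit:
carry_out(steps=[[[-0.1,0,-0.5],0,1],[[-0.1,-0.4,-0.5],0,1],[[-0.1,-0.7,-0.5],0,1],[[0,-0.7,-0.5],0,1],[[0,-0.8,-0.5],0,1],[[0,0,0],0,1]])

```text
time: 20.3
position: [0.5253, -0.2369, 0.1091]
tool_rot: [1.0, 0.004, 0.021, 0.013]
ft_force: [0.4, 0.7, -0.5]
grip_width: 0.0497
```

```bash
cat > lip.py <<'E'
from h import *
import sys
o=st();W=snap("wrist",sys.argv[1])
M=R.from_quat(o["tool_rot"]).as_matrix();g=np.array(o["position"])+.003*M[:,2];hd=-M[:,1];up=-M[:,2]
r=[]
for th in range(-6,48,6):
    t=np.radians(th);c,s=np.cos(t),np.sin(t);r.append((th,*proj(W,[g+hd*(x*c+z*s)+up*(-x*s+z*c)for x,z in((.104,-.066),)])[0].round(0)))
print(r)
print([(i,int(v)) for i,v in zip(range(40,200,4),W["pixels"][40:200:4,250].mean(1))])
E
python3 lip.py w14.png
```

```text
t 20.3 p [ 0.5253 -0.2369  0.1091] x [0.999 0.009 0.043] z [ 0.043 -0.027 -0.999] g 0.0497 F [ 0.4  0.7 -0.5] M [-0.04 -0.04 -0.02]
[(-6, np.float64(251.0), np.float64(48.0)), (0, np.float64(252.0), np.float64(62.0)), (6, np.float64(252.0), np.float64(76.0)), (12, np.float64(252.0), np.float64(91.0)), (18, np.float64(252.0), np.float64(105.0)), (24, np.float64(252.0), np.float64(118.0)), (30, np.float64(252.0), np.float64(132.0)), (36, np.float64(252.0), np.float64(146.0)), (42, np.float64(252.0), np.float64(159.0))]
[(40, 156), (44, 158), (48, 159), (52, 156), (56, 157), (60, 154), (64, 154), (68, 149), (72, 149), (76, 158), (80, 154), (84, 152), (88, 149), (92, 88), (96, 88), (100, 89), (104, 107), (108, 159), (112, 160), (116, 159), (120, 159), (124, 160), (128, 160), (132, 160), (136, 161), (140, 161), (144, 160), (148, 161), (152, 161), (156, 160), (160, 160), (164, 163), (168, 162), (172, 162), (176, 161), (180, 162), (184, 161), (188, 161), (192, 161), (196, 160)]
```

Emit:
carry_out(steps=[[[0,-0.7,-0.5],0,1],[[0,-0.6,-0.5],0,1],[[0,-0.6,-0.6],0,1],[[0,-0.4,-0.6],0,1],[[0,-0.3,-0.5],0,1],[[0,0,0],0,1]])

```text
time: 20.95
position: [0.5252, -0.2644, 0.0796]
tool_rot: [1.0, 0.004, 0.021, 0.013]
ft_force: [-0.9, 1.1, -0.2]
grip_width: 0.0501
```

```bash
python3 lip.py w15.png
```

```text
t 20.95 p [ 0.5252 -0.2644  0.0796] x [0.999 0.009 0.042] z [ 0.042 -0.026 -0.999] g 0.0501 F [-0.9  1.1 -0.2] M [0.1  0.11 0.01]
[(-6, np.float64(251.0), np.float64(48.0)), (0, np.float64(252.0), np.float64(62.0)), (6, np.float64(252.0), np.float64(76.0)), (12, np.float64(252.0), np.float64(91.0)), (18, np.float64(252.0), np.float64(105.0)), (24, np.float64(252.0), np.float64(119.0)), (30, np.float64(252.0), np.float64(132.0)), (36, np.float64(252.0), np.float64(146.0)), (42, np.float64(252.0), np.float64(159.0))]
[(40, 158), (44, 94), (48, 95), (52, 93), (56, 93), (60, 92), (64, 148), (68, 152), (72, 149), (76, 149), (80, 150), (84, 150), (88, 150), (92, 149), (96, 150), (100, 150), (104, 149), (108, 150), (112, 148), (116, 150), (120, 149), (124, 149), (128, 148), (132, 149), (136, 151), (140, 149), (144, 149), (148, 150), (152, 147), (156, 149), (160, 148), (164, 148), (168, 150), (172, 149), (176, 148), (180, 147), (184, 147), (188, 148), (192, 147), (196, 148)]
```

Emit:
carry_out(steps=[[[0,0.4,0],0,1],[[0,0.5,0],0,1],[[0,0,0],0,1],[[0,0,0],0,0],[[0,0,0],0,0],[[0,0,0],0,0],[[0,0,0],0,0],[[0,0,0],0,0]])

```text
time: 21.8
position: [0.5244, -0.2524, 0.0799]
tool_rot: [1.0, 0.005, 0.02, 0.012]
ft_force: [-0.1, -0.6, 0.3]
grip_width: 0.0819
```

Emit:
carry_out(steps=[[[0,0,0.8],0,0],[[0,0,1],0,0],[[0,0,2],0,0],[[0,0,2],0,0],[[0,0,2],0,0],[[0,0,2],0,0],[[0,-1,2],0,0],[[0,-1,2],0,0],[[0,0,0],0,0]])

```text
time: 22.7
position: [0.5239, -0.2726, 0.2297]
tool_rot: [1.0, 0.005, 0.022, 0.013]
ft_force: [0.3, -0.9, 0.8]
grip_width: 0.087
```

```bash
python3 - <<'E'
from h import *
st();W=snap("wrist","w16.png");T=snap("side","s16.png");S=snap("scene","sc16.png")
m=mask(W,(98,60,40),(128,255,255),(150,50,350,240));N,_,s,c=cv2.connectedComponentsWithStats(m);print([s[i].tolist() for i in range(1,N) if s[i,4]>30])
f=lambda v:[(i,W["hsv"][v,i].tolist()) for i in range(190,320,3)]
pts=[];
cs=[k for k in cv2.findContours(m,0,1)[0] if cv2.contourArea(k)>30]
# whiteish/grey scoop handle box top
hb=mask(W,(110,170,60),(128,255,255),(150,50,350,240));k=big(hb);print("bright handle",cv2.boundingRect(k));b=cv2.boundingRect(k);print("handle top ctr",plane(W,[(b[0]+b[2]/2,b[1]+b[3]/2)],.096))
a=[]
p0=cv2.imread("pics/scene0.png")
for nm,c,roi in(("red",S,(200,355,245,384)),):
    for im in(c["pixels"],p0[...,::-1]):
        h=cv2.cvtColor(np.ascontiguousarray(im),cv2.COLOR_RGB2HSV);q=cv2.inRange(h,(0,150,80),(6,255,255))|cv2.inRange(h,(174,150,80),(179,255,255));z=np.zeros_like(q);x0,y0,x1,y1=roi;z[y0:y1,x0:x1]=q[y0:y1,x0:x1];M=cv2.moments(z,True);print(nm,M["m10"]/M["m00"],M["m01"]/M["m00"])
d=cv2.absdiff(S["pixels"],np.ascontiguousarray(p0[...,::-1])).max(2)
print("brush diff",(d[280:328,255:300]>40).sum())
d2=cv2.absdiff(T["pixels"],np.ascontiguousarray(cv2.imread("pics/side0.png")[...,::-1])).max(2)
print("gauge,black diff",(d2[275:300,165:200]>40).sum(),(d2[260:285,255:280]>40).sum())
cv2.imwrite("pics/w16c.png",cv2.resize(W["pixels"][60:250,150:350,::-1],None,fx=3,fy=3))
E
```

```text
t 22.7 p [ 0.5239 -0.2726  0.2297] x [0.999 0.01  0.044] z [ 0.044 -0.026 -0.999] g 0.087 F [ 0.3 -0.9  0.8] M [ 0.05  0.02 -0.03]
[[227, 62, 37, 6, 142], [199, 72, 21, 78, 1113], [278, 80, 13, 64, 565], [224, 162, 52, 22, 1042]]Traceback (most recent call last):
  File "<stdin>", line 8, in <module>
  File "h.py", line 29, in big
    return max(cs,key=cv2.contourArea)
ValueError: max() iterable argument is empty
```

```bash
python3 - <<'E'
from h import *
W=snap("wrist","w17.png");T=snap("side","s17.png");S=snap("scene","sc17.png")
m=mask(W,(98,60,40),(128,255,255),(150,50,350,160))
h=np.vstack([k for k in cv2.findContours(m,0,1)[0] if cv2.contourArea(k)>60]);h=cv2.convexHull(h)[:,0]
p=plane(W,h,.008);A=np.c_[p[:,:2],np.ones(len(p))];s=np.linalg.lstsq(A,(p[:,:2]**2).sum(1),rcond=None)[0];print("coaster",s[:2]/2,np.sqrt(s[2]+(s[:2]**2).sum()/4))
print("handle rear top edge",plane(W,[(224,184),(276,184)],.096)[:,:2],"front bottom",plane(W,[(224,162),(276,162)],.044)[:,:2])
p0=cv2.imread("pics/scene0.png")[...,::-1];q0=cv2.imread("pics/side0.png")[...,::-1]
D=lambda a,b,x0,y0,x1,y1:int((cv2.absdiff(a,np.ascontiguousarray(b)).max(2)[y0:y1,x0:x1]>40).sum())
print("brush",D(S["pixels"],p0,255,280,300,328),"red",D(S["pixels"],p0,200,355,245,384),"gauge",D(T["pixels"],q0,160,272,200,302),"black",D(T["pixels"],q0,255,258,282,286))
t=T["pixels"][200:235,190:222].astype(int);print("brass px side",np.argwhere((t[...,0]-t[...,2]>25)&(t[...,0]>140)).shape)
k=(T["hsv"][...,0]>17)&(T["hsv"][...,0]<30)&(T["hsv"][...,1]>35);k=k[205:234,193:220];print("\n".join("".join("#" if v else "." for v in r) for r in k))
E
```

```text
coaster [ 0.52477149 -0.2048345 ] 0.053028133424542545
handle rear top edge [[ 0.50037258 -0.26305264]
 [ 0.54842812 -0.2629883 ]] front bottom [[ 0.49762787 -0.25175186]
 [ 0.55381596 -0.25151762]]
brush 0 red 0 gauge 0 black 0
brass px side (232, 2)
...........................
...........................
...........................
.##..................#.....
...#...............#.......
...........................
...........................
...........................
...#.......................
...#.......................
...........................
...#.......................
...........................
...............####........
.......#......######.......
.....######...######.......
....#######..########......
...#################.......
....###############........
....#############..........
....#.#####.#####..........
..............###..........
...........................
...........................
...........................
...........................
...........................
...............#...........
...........................
```

```bash
python3 - <<'E'
import cv2,numpy as np
h=cv2.cvtColor(cv2.imread("pics/sc17.png"),cv2.COLOR_BGR2HSV)[155:245,295:365].astype(int)
H,Sa,V=h[...,0],h[...,1],h[...,2]
ch=np.full(H.shape,".");ch[(Sa>200)&(H<14)]="o";ch[(H>=15)&(H<30)&(Sa>90)&(V>80)]="#";ch[(Sa<=40)]=" "
print("\n".join("".join(r) for r in ch[:80]))
E
```

```text
................         ..                    
                    .......................                           
                  ............................                        
               .................................                      
              ....................................                    
            ........................................                  
            .........................................                 
          ............................................                
         ..............................................               
         ...............................................              
        .................................................             
        ..................................................            
       ....................................................           
       .....................................................          
       .....................................................          
      ....................................................
[... 3845 characters left out ...]
 
####...................................##############.  ..###.        
###..........##........................##############.  .###..        
##.................#.#................##############..  .###.         
#.#...............#...................##############.  ..###.         
#......................#.............###############.  ..##..         
#.........#..##......................###############.  .###.          
###.....................#............###############....###.          
#####......#.............#.........##################.####.           
########.#.....#.....##..#..........######################.           
############...#..#................######################..
```

Emit:
carry_out(steps=[[[0,0,3],0,0],[[1,3,4],0,0],[[1.5,4.5,3],0,0],[[1.5,4.5,2],0,0],[[1.5,4.5,1],0,0],[[1.5,4.5,0],0,0],[[1.5,4.5,0],0,0],[[1.5,4.5,0],0,0],[[1.4,4,0],0,0],[[0,2.5,0],0,0]])

```text
time: 24.0
position: [0.6326, 0.1066, 0.3445]
tool_rot: [1.0, 0.002, 0.009, 0.004]
ft_force: [-0.3, -0.0, 0.0]
grip_width: 0.0871
```

```bash
python3 - <<'E'
from h import *
st();W=snap("wrist","w18.png")
for z in(.18,.102,.04):print(proj(W,[[.638,.19,z]]).round(0))
E
```

```text
t 24.0 p [0.6326 0.1066 0.3445] x [1.    0.004 0.017] z [ 0.018 -0.009 -1.   ] g 0.0871 F [-0.3 -0.   0. ] M [-0.01  0.04  0.07]
[[255. 100.]]
[[253. 102.]]
[[253. 104.]]
```

```bash
python3 - <<'E'
import cv2,numpy as np
im=cv2.imread("pics/w18.png")[72:132,222:286];im=cv2.resize(im,None,fx=1.9,fy=1.0,interpolation=cv2.INTER_LINEAR)
h=cv2.cvtColor(im,cv2.COLOR_BGR2HSV).astype(int);H,S,V=h[...,0],h[...,1],h[...,2]
ch=np.full(H.shape,".");ch[(H<15)&(S>150)]="o";ch[(H>=15)&(H<30)&(S>90)]="#";ch[S<50]=" "
ch[(V<85)]="x"
print("\n".join("".join(r) for r in ch))
E
```

```text
ooooooxxoooxxxxooxxooxxxxxxxxxxxxxxxxxooxxxxoxxxxxxooooooooooooooooooooooooooooooooooooooooooooooooooooooooooooooooooooooo
oooxxxooooooooxxxxxxxxxxxxxxxxxxxxxxxxxxxxxxxoooxooooooooooooooooooooooooooooooooooooooooooooooooooooooooooooooooooooooooo
ooooooooooxooooxxxxoooxxxxxxxxxxxxxxxxooxxoooooooooooooooooooooooooooooooooooooooooooooooooooooooooooooooooooooooooooooooo
ooooooooooooooooxooooxxxxoxxxxxxooxxxoxxxxxxxxoxxxxxxooooooooooooooooooooooooooooooooooooooooooooooooooooooooooooooooooooo
ooooooooooooxooooxxooxxxxxxxxxxxxxxxxxxxxxxxxxoxxxoxxxxxxxxxxooooooooooooooooooooooooooooooooooooooooooooooooooooooooooooo
oooooooooooooxxxxxooooxxxxxxxxxxxxxxxxxxxxxxxxxxxxxxxxxxxxxxxxxxxxxxoooooooooooooooooooooooooooooooooooooooooooooooooooooo
oooooooooooooxxoooooxxxoxxxoxxxxxxxxxxxxxxxxxxxxxxxxxxxxxxxxxooxxxxxxxxxxooooooooooooooooooooooooooooooooooooooooooooooooo
ooooooooooooooooxooxxxxxxxxxooxxxxxxxxxxxxxxxxxxxxxxxxxxx..########.xxxxxxxxoooooooooooooooooooooooooooooooooooooooooooooo
ooooooooooooooooooxoooooxxxxxxxxxxxxxxxxxxxxxx.........###############.xxxxxxxxooooooooooooooooooooooooooooooooooooo
[... 5579 characters left out ...]
ooooooooooooooooooooooooooooooooooooooooooooooooooooooooooooooooooooooooooooooooooooo
oooooooooooooooooooooooooooooooooooooooooooooooooooooooooooooooooooooooooooooooooooooooooooooooooooooooooooooooooooooooooo
oooooooooooooooooooooooooooooooooooooooooooooooooooooooooooooooooooooooooooooooooooooooooooooooooooooooooooooooooooooooooo
oooooooooooooooooooooooooooooooooooooooooooooooooooooooooooooooooooooooooooooooooooooooooooooooooooooooooooooooooooooooooo
oooooooooooooooooooooooooooooooooooooooooooooooooooooooooooooooooooooooooooooooooooooooooooooooooooooooooooooooooooooooooo
oooooooooooooooooooooooooooooooooooooooooooooooooooooooooooooooooooooooooooooooooooooooooooooooooooooooooooooooooooooooooo
```

```bash
python3 -c "
from h import *
st();print(robot.hand_in())"
```

```text
t 24.05 p [0.6313 0.1104 0.3441] x [1.    0.007 0.016] z [ 0.016 -0.005 -1.   ] g 0.0869 F [-0.1  1.9  0.1] M [ 0.09  0.02 -0.04]
the job is handed in; nothing more can be done
None
```

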